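Hang the blue candles on the drying rail

TASK

Pick up the carrier of blue candles, hook it over the drying rail at the yellow band, and slide it along, without lifting it off the rail, until it hangs centred on the red band. Let go and leave it hanging still on the rail, and leave the carrier of green candles standing where it is.

Things in the scene. Friction and masses are not known exactly. Their poses are not given: they have to be found in the camera images.
- blue_carrier: Wire carrier with 4 blue candles, 0.16 kg, standing upright. Origin: centre of its underside, z up. Candles dia 20, 74 tall, at x +-30, y +-22. Hooks at y +-22 open downwards: crown underside 101 above origin, mouth 33 wide in x at 80, a funnel. Black grip block on top, 12 in x, 26 in y, 105 to 147 above origin. Hung: y along the rail, either way round, origin 94 below the bar's axis.
- green_carrier: The same carrier with green candles, same sizes, origin and axes; a bystander standing on the table.
- start_band: Yellow painted band, 24 long, round the drying rail's bar, where the carrier is hooked on; a yellow stripe below it on the drip tray. Origin: on the bar's axis, mid-band, 130 above the table; y along the level bar, z up. Bar dia 14, 500 long; end posts rise 12 above its axis, 90 or more from either band. Drip tray under it 110 wide, 12 high.
- finish_band: Red painted band, 24 long, flush on the same bar 180 to 300 from the yellow one, on either side of it, where the carrier must hang in the end; a red stripe below it on the drip tray. Origin: on the bar's axis, mid-band, 130 above the table; y along the bar, z up. The carrier slides freely over the bands.

How it is judged:
By the outcome, as a careful person would: the job done as asked, in the order asked, and still so for the second after the job is handed in, with the robot touching nothing.
It also fails if it takes over 53 s, if anything falls off the work surface, if the arm or the gripper's body presses on something with over 40 N, if the wrist force passes 120 N, or if a joint passes its speed limit or range.

ROBOT

A 6-joint arm with a two-finger parallel gripper is mounted at the origin on the work surface. World frame = base frame: x ahead of the robot, y to its left, z up, the work surface at z = 0. Lengths are in m, angles in rad, forces in N, time in s.
With the tool pointing down it reaches from about 0.325 to 0.875 m from the base axis. Payload 4.4 kg.
Tool frame: the origin (TCP) lies at the very end of the fingers, on their centre line; the grasp point (between the pads) lies r.grip_point_offset behind it (r.grip_point_offset is the distance from the TCP to the grasp point, in m); z points along the fingers, y is the direction in which the jaws open and shut (so a half turn about z gives the same grasp; the last joint's range is limited). The gripper opens to 85 mm and grips with 20 to 120 N. Pads are 22 mm wide; open, the fingers measure 114 mm over their backs; the gripper's body (76 mm by 85 mm) begins 54 mm behind the grasp point. The pads swing forward as they close: fully open they stand 13 mm farther back than shut.
Start: joints at [1.2, 0.207, 1.542, -0, 1.393, -0.15], TCP at [0.126, 0.561, 0.204] pointing down, gripper open.
Joint ranges: [-2.73, 2.73], [-0.86, 2.22], [0.23, 2.46], [-1.11, 4.25], [0.08, 2.63], [-2.82, 2.82]. Speed limits (rad/s): [2.79, 2.79, 3.14, 3.14, 3.14, 3.14].

INTERFACE

Orientations are given as [roll, pitch, yaw] about the fixed x, y, z axes, in that order (R = Rz(yaw) Ry(pitch) Rx(roll)).
In Python, from workcell import r gives the robot as it stands. The module is installed in compiled form; this text tells all that it offers.
- The arm moves only by the shell command python3 -m creep 'ROWS' [OPENING] [FORCE]. ROWS is JSON, a list of rows, each a list of 6 numbers: the shift along the tool's x, y, z in cm, then the turn, a rotation vector about the tool's x, y, z in degrees. In form: [[tx, ty, tz, ax, ay, az], ...]. A call has 1 to 10 rows; each row is the pose to reach, as a shift and turn from the pose commanded when the call began, along the tool's axes at that moment; what a row does not reach only later rows make up. A row lasts 1/8 s, in which the tool goes at most 62.5 mm and 10.7 degrees, less where a joint would pass 70% of its speed; a pose out of reach is approached as far as the arm can. A call with a gripper value outside its range is refused whole. OPENING is the closure, from -1 (fully open) to 1 (shut), set as the call begins (- or left out, the last holds). The fingers move at their own pace and stop on an object; FORCE is the grip in N (left out, the last holds). Time passes only in rows, so rows that repeat a pose let the fingers close. It gives the time, the measured TCP pose, the force and the opening at its end, in the units of the state.
- r.sense(): the state, without advancing time (a new reading comes with each control period).
- r.read_camera(name): name is "side" or "top"; returns the picture (384x512x3 uint8, blue, green, red); there is no depth.
- r.camera_params(name): a dict with "intrinsics" (3x3 intrinsics, pixels), "xyz" and "orientation" of the camera in the world. Camera axes: x right, y up, looking along -z (the intrinsics and any distortion apply to the point x, -y, -z); pixel columns grow to the right and rows downward; lengths in m; the calibration is good to about 2 mm. A picture is of the moment at which its call begins. camera_params takes no time and is no camera call.
- r.sign_off(): hands the job in, once; it reports no verdict.
The state is a dict: "time": time; "joints": joint angles; "joint_velocities": joint speeds; "tau": joint torques, N m; "position": TCP position; "tool_rot": TCP orientation; "contact_force": force on the tool from outside, world axes, zero at the start; "wrist_torque": the same for the moment, N m; "width": opening from 0.0 (shut) to 1.0 (fully open).
Only numpy, scipy, OpenCV 4.12 (cv2) and the standard library are available. Lean on these libraries where they do the work, as an engineer would, in place of code of your own. Each camera call takes 0.05 s, during which the arm holds its last target. There are 200 camera calls.

## Working session

There is one attempt and no reset: what is moved stays moved. The work goes in short steps, Python scripts to look and compute and a shell command to move; the robot and the scene stay as the last step left them, time stands still between calls to the robot, and variables do not carry over. Pictures are saved under pics/ and viewed, about 8 in all and at most 12, crops included, and the job is handed in when it is done.

```bash
mkdir -p pics
cat > h.py <<'E'
import numpy as np, cv2
from workcell import r
from scipy.spatial.transform import Rotation as R
def cam(n):
    p=r.camera_params(n); return np.array(p["intrinsics"]),np.array(p["xyz"]),p["orientation"],p
def rot(o):
    o=np.array(o,float)
    return o if o.shape==(3,3) else R.from_euler('xyz',o).as_matrix()
def ray(n,u,v):
    K,c,o,_=cam(n); d=np.linalg.inv(K)@[u,v,1]; d=rot(o)@(d*[1,-1,-1]); return c,d/np.linalg.norm(d)
def onz(n,u,v,z):
    c,d=ray(n,u,v); return c+d*(z-c[2])/d[2]
def proj(n,X):
    K,c,o,_=cam(n); q=(rot(o).T@(np.array(X)-c))*[1,-1,-1]; q=K@q; return q[:2]/q[2]
def tri(a,b):
    (c1,d1),(c2,d2)=a,b
    s=np.linalg.lstsq(np.stack([d1,-d2],1),c2-c1,rcond=None)[0]
    p,q=c1+s[0]*d1,c2+s[1]*d2; return (p+q)/2,np.linalg.norm(p-q)
E
python3 - <<'E'
from h import *
for n in("side","top"):
    print(r.camera_params(n)); cv2.imwrite(f"pics/{n}0.png",r.read_camera(n))
print(r.sense(),r.grip_point_offset)
E
```

```text
{'intrinsics': array([[380.8651081 ,   0.        , 258.55154187],
       [  0.        , 380.8651081 , 184.25690778],
       [  0.        ,   0.        ,   1.        ]]), 'xyz': array([0.21276815, 0.57873448, 0.47350178]), 'orientation': array([ 1.05182991, -0.01172634, -2.59900951])}
{'intrinsics': array([[399.19035093,   0.        , 252.30751758],
       [  0.        , 399.19035093, 190.68923243],
       [  0.        ,   0.        ,   1.        ]]), 'xyz': array([3.96534152e-01, 3.12105586e-04, 8.87517702e-01]), 'orientation': array([ 0.20182254,  0.0034879 , -1.66010344])}
{'time': 0.1, 'joints': array([ 1.19952510e+00,  2.07392525e-01,  1.54280758e+00, -9.58420534e-06,
        1.39350621e+00, -1.50488241e-01]), 'joint_velocities': array([-0.00078174, -0.00311457, -0.00138468, -0.00106894, -0.00150419,
       -0.00120926]), 'tau': array([-1.02477748e-03, -3.84090292e+01, -2.92550933e+01, -2.15151340e-04,
        4.91073268e-03,  2.14934425e-05]), 'position': array([0.12565739, 0.56034327, 0.20331082]), 'tool_rot': array([-3.13950147e+00, -3.07557708e-04,  2.92081104e+00]), 'contact_force': array([-0.39488983, -0.02350594, -0.13447216]), 'wrist_torque': array([0.03757257, 0.00711924, 0.03217827]), 'width': 1.0003460418260388} 0.0187
```

View pics/side0.png

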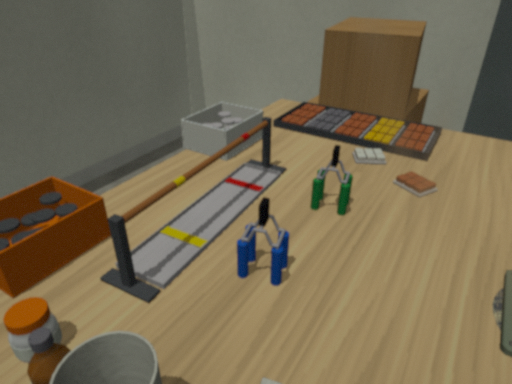

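View pics/top0.png

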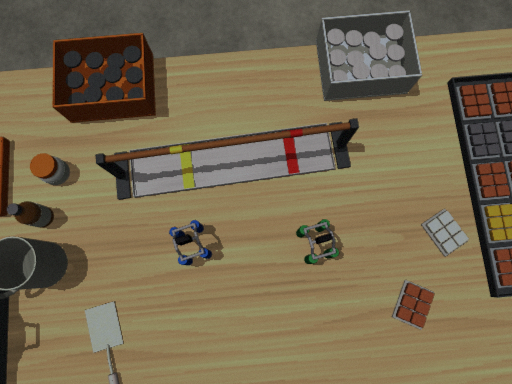

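The side view shows the blue carrier's grip block at about (264,211), and the green carrier at about (333,185). On the bar, the yellow band is at about (180,181) and the red band at about (247,136). In the top view the blue block is at (183,238), the yellow band at (176,150) and the red band at (296,132).

```bash
cat >> h.py <<'E'
RNG=dict(blue=((105,120,40),(125,255,255)),green=((55,100,30),(85,255,255)),yellow=((24,150,120),(32,255,255)),red=((0,190,100),(6,255,255)))
def blobs(im,col,roi,lo=None,hi=None,amin=8):
    x0,y0,x1,y1=roi; h=cv2.cvtColor(im[y0:y1,x0:x1],cv2.COLOR_BGR2HSV)
    a,b=RNG[col] if lo is None else (lo,hi)
    m=cv2.inRange(h,np.array(a),np.array(b))
    if col=='red': m|=cv2.inRange(h,np.array((174,190,100)),np.array((180,255,255)))
    n,_,s,c=cv2.connectedComponentsWithStats(m)
    return [(s[i].tolist()[:2]+np.array([x0,y0]),s[i][2:].tolist(),(c[i]+[x0,y0]).round(2)) for i in range(1,n) if s[i,4]>=amin]
BLK=((0,0,0),(180,255,45))
E
python3 - <<'E'
from h import *
s=cv2.imread("pics/side0.png");t=cv2.imread("pics/top0.png")
def show(k,im,c,roi,*a):
    print(k,c)
    for b in blobs(im,c,roi,*a): print("  ",*b)
for c,rs,rt in(("yellow",(100,100,300,280),(90,110,360,200)),("red",(200,100,300,200),(270,110,330,190)),("blue",(220,190,310,300),(150,200,230,280)),("green",(290,130,370,230),(280,200,360,280))):
    show("side",s,c,rs);show("top",t,c,rt)
show("side",s,"blackB",(245,190,285,230),*BLK);show("top",t,"blackB",(160,220,215,260),*BLK)
show("side",s,"blackG",(320,140,350,172),*BLK);show("top",t,"blackG",(300,220,345,260),*BLK)
a=cv2.resize(s[110:300,110:310],None,fx=3,fy=3,interpolation=2);cv2.imwrite("pics/c1.png",a)
a=cv2.resize(t[110:280,90:360],None,fx=2.9,fy=2.9,interpolation=2);cv2.imwrite("pics/c2.png",a)
E
```

```text
side yellow
   [173 176] [12, 8, 58] [178.91 179.38]
   [161 226] [29, 14, 186] [174.45 232.88]
   [188 236] [18, 11, 113] [196.28 240.84]
top yellow
   [170 145] [12, 8, 67] [175.36 148.58]
   [180 152] [12, 17, 140] [185.64 159.71]
   [183 173] [11, 15, 120] [187.89 179.88]
side red
   [242 133] [7, 6, 22] [245.23 135.5 ]
   [227 179] [21, 7, 60] [236.77 182.08]
   [249 185] [12, 5, 36] [254.39 186.94]
top red
   [290 129] [13, 7, 70] [295.79 131.87]
   [284 138] [11, 16, 142] [288.85 145.1 ]
   [287 159] [12, 14, 130] [292.28 165.42]
side blue
   [272 232] [16, 52, 512] [278.96 259.61]
   [238 235] [17, 42, 491] [245.2  255.15]
top blue
   [190 220] [10, 9, 37] [195.54 223.14]
   [170 227] [7, 9, 26] [172.04 230.15]
   [175 231] [4, 5, 12] [176.75 233.08]
   [200 248] [9, 10, 48] [204.73 252.96]
   [178 257] [10, 8, 40] [182.22 261.4 ]
side green
   [338 175] [14, 39, 259] [344.02 196.26]
   [312 179] [12, 30, 245] [317.   192.55]
top green
   [320 220] [10, 6, 26] [325.27 221.77]
   [297 225] [10, 12, 58] [300.91 230.43]
   [321 226] [5, 5, 14] [322.79 227.36]
   [324 248] [9, 5, 21] [328.24 250.38]
   [331 248] [8, 9, 32] [335.34 253.22]
   [305 255] [13, 9, 71] [309.76 259.41]
side blackB
   [259 199] [10, 26, 188] [263.43 211.8 ]
top blackB
   [196 224] [8, 9, 47] [199.6 228.4]
   [174 231] [19, 14, 168] [182.54 238.21]
   [206 250] [6, 9, 30] [208.93 253.97]
side blackG
   [343 140] [7, 2, 10] [346.6 140.3]
   [332 147] [7, 19, 85] [335.22 156.21]
top blackG
   [316 227] [9, 5, 31] [319.65 229.  ]
   [300 233] [5, 4, 13] [301.46 234.92]
   [315 233] [18, 11, 105] [323.3  238.32]
   [324 248] [7, 5, 15] [326.87 250.47]
   [305 255] [4, 5, 12] [306.25 257.42]
   [326 256] [6, 2, 11] [328.27 256.55]
```

View pics/c2.png

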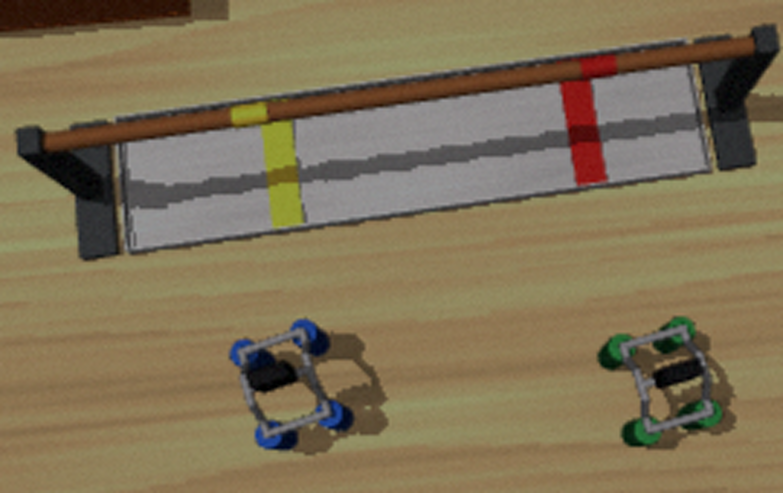

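View pics/c1.png

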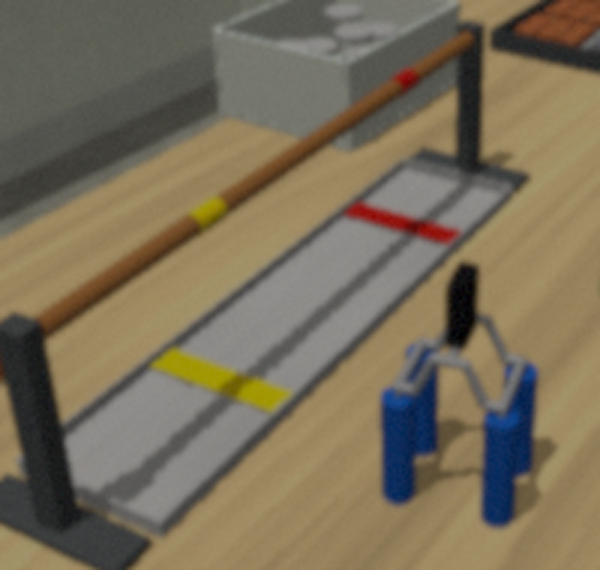

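Crop 1 (top, ×2.9) shows all four blue candle tops and the block cleanly. Crop 2 (side, ×3) shows both bands and the block unobstructed.

Run:
```python
from h import *
np.set_printoptions(precision=4,suppress=True)
for k,a,b in(("Y",(178.91,179.38),(175.36,148.58)),("Rd",(245.23,135.5),(295.79,131.87)),("blkB",(263.43,211.8),(182.54,238.21)),("blkG",(335.22,156.21),(323.3,238.32))):
    print(k,*tri(ray("side",*a),ray("top",*b)))
print("stripes z.012"); 
for k,v in(("Y",[(185.64,159.71),(187.89,179.88)]),("R",[(288.85,145.1),(292.28,165.42)])): print(k,[onz("top",*p,.012) for p in v])
Y=onz("top",175.36,148.58,.13);Rd=onz("top",295.79,131.87,.13); Ys=onz("side",178.91,179.38,.13);Rs=onz("side",245.23,135.5,.13)
for a,b in((Y,Rd),(Ys,Rs)): d=b-a;print("band plane",a,b,np.linalg.norm(d),np.degrees(np.arctan2(d[1],d[0])))
for col,pts in(("blue",[(245,350),(304,328),(271,436),(334,411)]),("green",[(617,350),(680,328),(639,431),(703,411)])):
    P=np.array([onz("top",x/2.9+90,y/2.9+110,.074) for x,y in pts]);print(col,P[:,:2],P.mean(0))
    dx=P[0]+P[1]-P[2]-P[3];dy=P[0]+P[2]-P[1]-P[3];print(np.linalg.norm(dx)/2,np.linalg.norm(dy)/2,np.degrees(np.arctan2(dx[1],dx[0])),np.degrees(np.arctan2(dy[1],dy[0])))
t=cv2.imread("pics/top0.png");h=cv2.cvtColor(t,cv2.COLOR_BGR2HSV)
m=cv2.inRange(h[228:248,168:196],(0,0,0),(180,255,45)); n,l,s,c=cv2.connectedComponentsWithStats(m);i=1+s[1:,4].argmax()
ys,xs=np.where(l==i);print(cv2.minAreaRect(np.stack([xs+168,ys+228],1).astype(np.float32)))
```

```text
Y [0.6474 0.1321 0.1356] 0.0009379951569201234
Rd [ 0.6595 -0.1078  0.1355] 0.0027358557976506926
blkB [0.471  0.129  0.1259] 0.002110837785370224
blkG [ 0.4483 -0.1371  0.1246] 0.0007585882388066723
stripes z.012
Y [array([0.6606, 0.1321, 0.012 ]), array([0.613 , 0.1297, 0.012 ])]
R [array([ 0.6739, -0.1055,  0.012 ]), array([ 0.6253, -0.1081,  0.012 ])]
band plane [0.6497 0.1333 0.13  ] [ 0.6627 -0.108   0.13  ] 0.24172793658175704 -86.90259577800161
band plane [0.6539 0.1247 0.13  ] [ 0.6651 -0.1188  0.13  ] 0.2438309857131182 -87.37967416128734
blue [[0.4939 0.1538]
 [0.5057 0.1115]
 [0.4327 0.1389]
 [0.4459 0.0942]] [0.4696 0.1246 0.074 ]
0.06259926853718809 0.045221400794985704 14.93192150638231 106.05052113994557
green [[ 0.4705 -0.1067]
 [ 0.4819 -0.1527]
 [ 0.4133 -0.1154]
 [ 0.423  -0.1613]] [ 0.4472 -0.134   0.074 ]
0.058688082161770835 0.047147268617089316 8.529303618370886 102.92644041197228
((182.42465209960938, 236.96572875976562), (13.576773643493652, 16.5028018951416), 69.44395446777344)
```

```bash
cat >> h.py <<'E'
def plan(p,yaw_y):
    "tool-frame shift (cm) and turn (deg) to TCP p, pointing down, tool y at world yaw_y deg (mod 180)"
    s=r.sense(); T=rot(s["tool_rot"]); cur=np.degrees(np.arctan2(T[1,1],T[0,1]))
    a=(yaw_y-cur+90)%180-90
    G=R.from_euler('xyz',[180,0,cur+a+90],degrees=True).as_matrix()
    print("shift",(T.T@(np.array(p)-s["position"])*100).round(2),"turn",np.degrees(R.from_matrix(T.T@G).as_rotvec()).round(2),
     "| t %.2f pos"%s["time"],s["position"].round(4),"yaw_y %.1f"%cur,"F",s["contact_force"].round(1),"w %.3f"%s["width"],"j",s["joints"].round(2))
E
python3 -c "
from h import *
plan([.4705,.127,.20],15.5)"
```

```text
shift [-43.14 -34.73   0.39] turn [-1.200e-01  5.000e-02  6.185e+01] | t 0.10 pos [0.1257 0.5603 0.2033] yaw_y 77.4 F [-0.4 -0.  -0.1] w 1.000 j [ 1.2   0.21  1.54 -0.    1.39 -0.15]
```

```bash
python3 -m creep '[[-2,-1.5,-3,0,0,4],[-6,-5,-6,0,0,11],[-11,-9,-7,0,0,18],[-16,-13,-7,0,0,26],[-21.5,-17.5,-7,0,0,34],[-27,-22,-7,0,0,42],[-32,-26,-6,0,0,49],[-37,-30,-5,0,0,55],[-41,-33,-4,0,0,60],[-43.1,-34.7,-3,0,0,62]]' -1 60
python3 -m creep '[[0,0,0,0,0,0],[0,0,0,0,0,0],[0,0,0,0,0,0]]'
python3 - <<'E'
from h import *
plan([.4705,.127,.111],15.5)
cv2.imwrite("pics/s1.png",cv2.resize(r.read_camera("side")[100:300,150:400],None,fx=3,fy=3,interpolation=2))
t=r.read_camera("top");cv2.imwrite("pics/t1.png",t)
E
```

```text
time: 1.35
position: [0.4717, 0.1257, 0.2338]
tool_rot: [-3.142, 0.0, 1.835]
contact_force: [0.6, 0.7, -0.5]
width: 0.999
time: 1.72
position: [0.47, 0.1292, 0.2348]
tool_rot: [3.141, -0.0, 1.841]
contact_force: [0.1, 0.5, -0.0]
width: 1.001
shift [-2.300e-01 -1.000e-02  1.238e+01] turn [ 0.03 -0.01 -0.04] | t 1.73 pos [0.47   0.1292 0.2348] yaw_y 15.5 F [ 0.1  0.5 -0. ] w 1.001 j [ 0.09 -0.01  1.71  0.    1.44 -0.18]
```

View pics/s1.png

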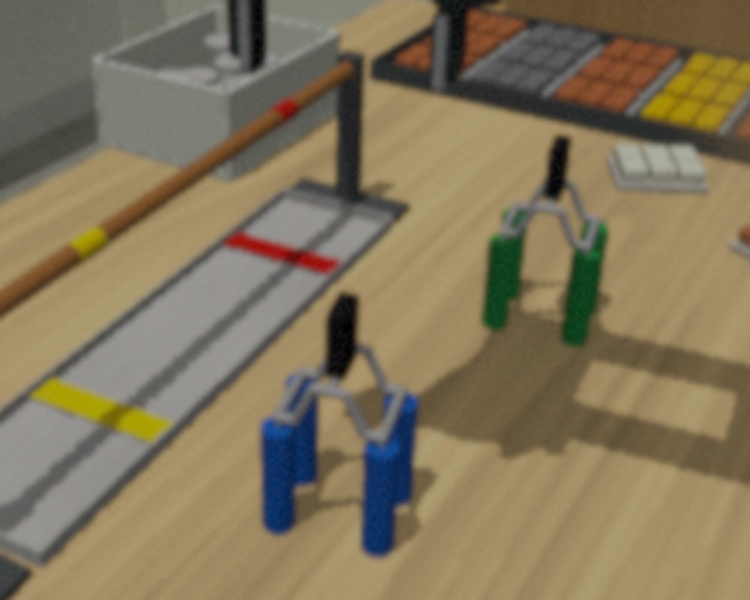

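The two open fingers, at crop (247,30) and (447,40), straddle the block at (343,335) as intended. Both carriers are still standing. Next I lower and close.

```bash
python3 -m creep '[[-0.1,0,2,0,0,0],[-0.2,0,5,0,0,0],[-0.2,0,8,0,0,0],[-0.2,0,10.4,0,0,0],[-0.2,0,11.8,0,0,0],[-0.2,0,12.4,0,0,0],[-0.2,0,12.4,0,0,0],[-0.2,0,12.4,0,0,0]]' -1 60
python3 -m creep '[[0,0,0,0,0,0],[0,0,0,0,0,0],[0,0,0,0,0,0],[0,0,0,0,0,0],[0,0,0,0,0,0],[0,0,0,0,0,0],[0,0,0,0,0,0],[0,0,0,0,0,0]]' 1 60
python3 - <<'E'
from h import *
plan([.4705,.127,.28],15.5)
cv2.imwrite("pics/s2.png",cv2.resize(r.read_camera("side")[100:300,150:400],None,fx=3,fy=3,interpolation=2))
E
```

```text
time: 2.82
position: [0.472, 0.1263, 0.1114]
tool_rot: [3.139, 0.0, 1.839]
contact_force: [0.4, -0.1, -0.0]
width: 1.0
time: 3.82
position: [0.4711, 0.1261, 0.1105]
tool_rot: [3.142, 0.0, 1.839]
contact_force: [-0.6, -1.2, 2.1]
width: 0.12
shift [  0.1   -0.03 -16.95] turn [ 0.    0.01 -0.15] | t 3.83 pos [0.4711 0.1261 0.1105] yaw_y 15.4 F [-0.6 -1.2  2.1] w 0.120 j [ 0.08  0.12  1.85 -0.    1.17 -0.18]
```

View pics/s2.png

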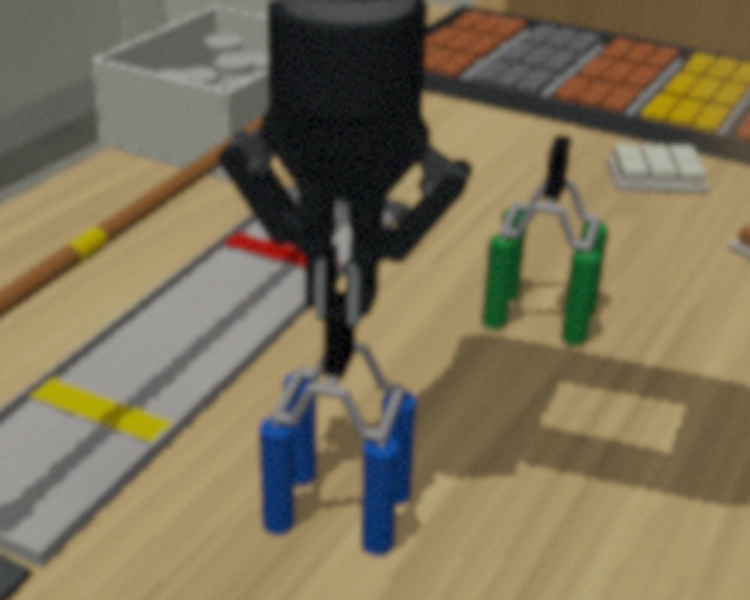

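Run:
```python
from h import *
for z in(.105,.1105,.126,.147): 
    p=proj("side",[.471,.126,z]); print(z,p.round(1),((p-[150,100])*3).round(0))
im=r.read_camera("side");c=im[180:235,235:290];cv2.imwrite("pics/s3.png",cv2.resize(cv2.convertScaleAbs(c,alpha=3,beta=10),None,fx=10,fy=10,interpolation=2))
```

```text
0.105 [263.5 221.2] [341. 364.]
0.1105 [263.6 218.5] [341. 356.]
0.126 [263.8 210.7] [341. 332.]
0.147 [264.  199.9] [342. 300.]
```

View pics/s3.png

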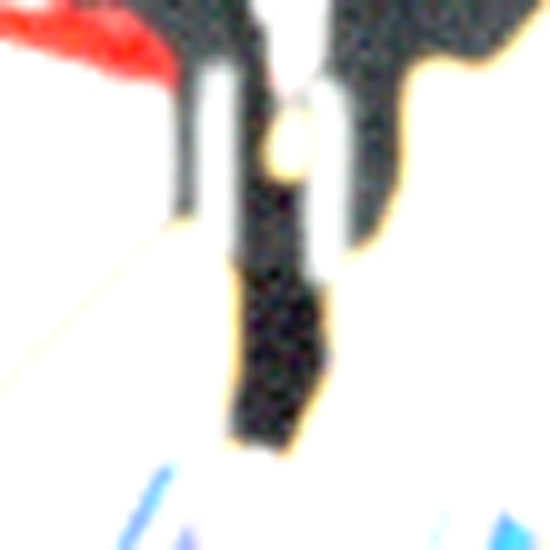

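The light pads end at crop (330,280), which is about z 0.130. So the pads hold the upper ~17 mm of the block, centred on it. That is a sound grip, so I firm it to 80 N and lift.

```bash
python3 -m creep '[[0,0,-0.5,0,0,0],[0,0,-2,0,0,0],[0,0,-4.5,0,0,0],[0,0,-7.5,0,0,0],[0,0,-10.5,0,0,0],[0,0,-13.5,0,0,0],[0,0,-15.8,0,0,0],[0,0,-17,0,0,0],[0,0,-17,0,0,0]]' 1 80
python3 -c "
from h import *
plan([.649,.132,.2805],3)"
```

```text
time: 5.05
position: [0.4715, 0.1262, 0.2814]
tool_rot: [3.139, 0.0, 1.839]
contact_force: [-0.4, -0.1, -1.8]
width: 0.111
shift [-4.14 17.27  0.13] turn [1.200e-01 1.000e-02 1.235e+01] | t 5.05 pos [0.4715 0.1262 0.2814] yaw_y 15.4 F [-0.4 -0.1 -1.8] w 0.111 j [ 0.08 -0.03  1.64  0.    1.53 -0.18]
```

```bash
python3 -m creep '[[-0.1,0.5,0,0,0,0.5],[-0.5,2,0,0,0,1.5],[-1.0,4.2,0,0,0,3],[-1.7,7,0,0,0,5],[-2.4,10,0,0,0,7],[-3.0,12.5,0,0,0,9],[-3.5,14.6,0,0,0,10.5],[-3.9,16.3,0,0,0,11.6],[-4.1,17.1,0,0,0,12.3],[-4.1,17.3,0,0,0,12.4]]'
python3 -m creep '[[0,0,0,0,0,0],[0,0,0,0,0,0],[0,0,0,0,0,0],[0,0,0,0,0,0]]'
python3 - <<'E'
from h import *
plan([.649,.132,.1465],3)
s=r.read_camera("side");t=r.read_camera("top");cv2.imwrite("pics/s4f.png",s);cv2.imwrite("pics/t4f.png",t)
a=cv2.resize(s[70:270,90:290],(600,600),interpolation=2);cv2.imwrite("pics/s4.png",a)
for n,im,roi in(("side",s,(100,60,290,240)),("top",t,(100,80,280,230))):
    for b in blobs(im,"blue",roi): print(n,*b)
E
```

```text
time: 6.3
position: [0.649, 0.1323, 0.2791]
tool_rot: [-3.14, 0.0, 1.622]
contact_force: [-0.3, 0.2, -1.2]
width: 0.11
time: 6.8
position: [0.6485, 0.1324, 0.2807]
tool_rot: [3.141, -0.0, 1.622]
contact_force: [0.3, -0.5, -2.2]
width: 0.108
shift [-0.04  0.04 13.42] turn [ 0.02 -0.   -0.05] | t 6.80 pos [0.6485 0.1324 0.2807] yaw_y 3.0 F [ 0.3 -0.5 -2.2] w 0.108 j [ 0.07  0.35  1.21 -0.    1.59  0.02]
side [161 116] [24, 57, 725] [173.51 144.74]
side [189 121] [12, 42, 380] [194.68 141.14]
side [143 123] [15, 42, 430] [150.4 143.7]
top [171 107] [15, 24, 173] [178.21 119.92]
top [159 126] [3, 8, 18] [159.89 129.44]
top [172 140] [17, 21, 180] [180.43 150.92]
top [161 156] [4, 9, 25] [162.56 160.  ]
```

View pics/s4.png

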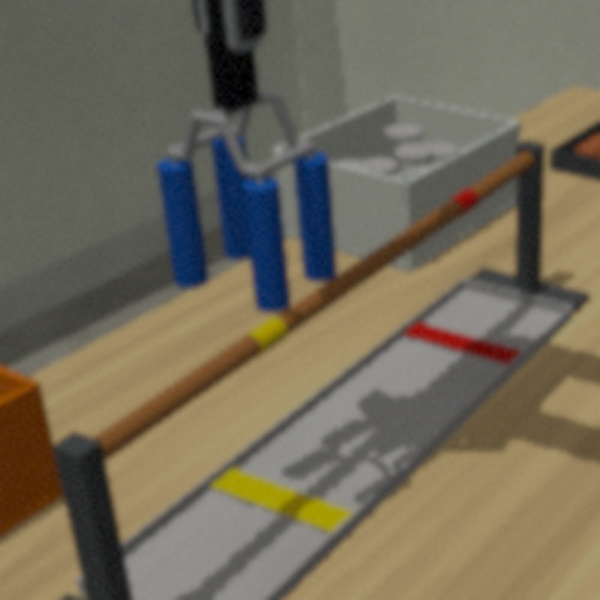

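Run:
```python
from h import *
np.set_printoptions(precision=1,suppress=True)
c=np.array([.6485,.1324]);Q=R.from_euler('z',3,degrees=True).as_matrix()[:2,:2]
for z in(.17,.244):
  for x in(.03,-.03):
    for y in(.022,-.022):
      X=np.r_[c+Q@[x,y],z];print(z,x,y,((proj("side",X)-[90,70])*3))
print("Yband",(proj("side",[.649,.132,.13])-[90,70])*3,(proj("side",[.661,-.108,.13])-[90,70])*3)
```

```text
0.17 0.03 0.022 [194.5 280.1]
0.17 0.03 -0.022 [242.9 252.3]
0.17 -0.03 0.022 [276.2 303.4]
0.17 -0.03 -0.022 [322.3 273.5]
0.244 0.03 0.022 [178.1 161. ]
0.244 0.03 -0.022 [230.  137.7]
0.244 -0.03 0.022 [264. 181.]
0.244 -0.03 -0.022 [313.4 155.7]
Yband [264.9 335.1] [462.5 202.2]
```

The candles match the predicted positions to about 1 px, roughly 2 mm. The carrier is level, above the yellow band at crop (269,332). I lower to the mouth height, then look.

```bash
python3 -m creep '[[0.1,0,1,0,0,0],[0.15,0,3,0,0,0],[0.15,0,5.2,0,0,0],[0.15,0,7.4,0,0,0],[0.15,0,9,0,0,0],[0.15,0,10.2,0,0,0],[0.15,0,11.2,0,0,0],[0.15,0,11.6,0,0,0],[0.15,0,11.6,0,0,0]]'
python3 - <<'E'
from h import *
plan([.649,.132,.1465],3)
s=r.read_camera("side");t=r.read_camera("top");cv2.imwrite("pics/s5f.png",s);cv2.imwrite("pics/t5f.png",t)
cv2.imwrite("pics/s5.png",cv2.resize(s[110:230,110:250],(700,600),interpolation=2))
E
```

```text
time: 8.02
position: [0.6488, 0.1339, 0.1645]
tool_rot: [3.141, 0.0, 1.622]
contact_force: [-0.5, -0.6, -1.6]
width: 0.11
shift [-0.19  0.01  1.8 ] turn [ 0.02  0.   -0.05] | t 8.03 pos [0.6488 0.1339 0.1645] yaw_y 2.9 F [-0.5 -0.6 -1.6] w 0.110 j [ 0.07  0.42  1.35 -0.    1.37  0.02]
```

View pics/s5.png

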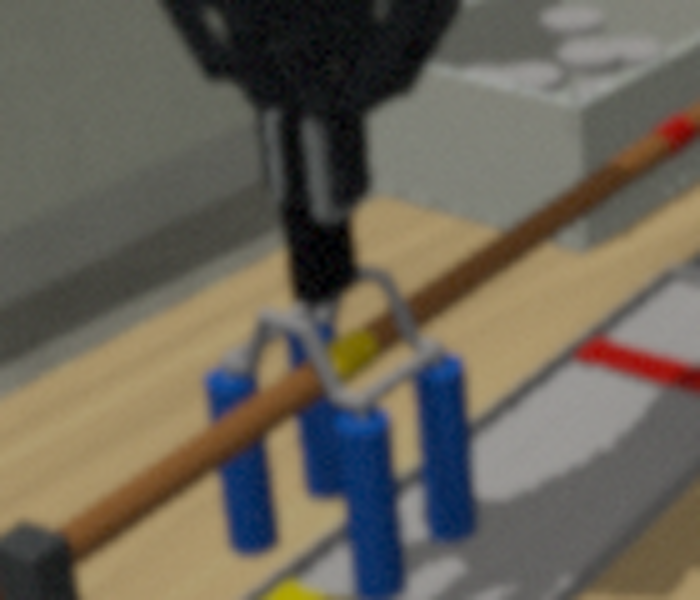

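Both hooks straddle the bar: the hook centre at crop (298,392) lies on the bar line. Along the bar, the carrier centre at about (338,367) is left of the band at (353,352), so it sits a few mm too far to +y. I check against the top view.

Run:
```python
from h import *
t=cv2.imread("pics/t5f.png");s=cv2.imread("pics/s5f.png")
for c in("blue","yellow"):
    for b in blobs(t,c,(120,90,260,220)): print("top",c,*b)
    for b in blobs(s,c,(110,110,250,240)): print("side",c,*b)
P=[(232,375),(365,415),(440,360),(315,330)]
w=[onz("side",x/5+110,y/5+110,.128) for x,y in P];print(np.round(w,4),np.mean(w,0).round(4)); print("band eye",onz("side",353/5+110,352/5+110,.13).round(4))
cv2.imwrite("pics/t5.png",cv2.resize(t[90:210,110:250],(700,600),interpolation=2))
```

```text
top blue [181 130] [12, 14, 73] [187.04 137.32]
top blue [183 159] [14, 17, 122] [190.11 167.6 ]
side blue [194 182] [11, 36, 286] [198.67 199.87]
side blue [152 185] [9, 8, 46] [155.15 187.57]
side blue [170 190] [20, 40, 456] [181.15 207.32]
side blue [155 199] [9, 21, 141] [159.23 209.66]
top yellow [177 147] [4, 4, 14] [178.57 148.5 ]
top yellow [181 153] [3, 8, 19] [181.84 156.42]
top yellow [187 152] [4, 6, 13] [188.38 154.38]
top yellow [182 166] [12, 22, 134] [186.94 179.02]
side yellow [177 176] [6, 8, 26] [179.12 179.27]
side yellow [161 226] [40, 14, 232] [178.53 233.93]
[[0.6768 0.1597 0.128 ]
 [0.6176 0.1556 0.128 ]
 [0.6203 0.111  0.128 ]
 [0.6747 0.118  0.128 ]] [0.6473 0.1361 0.128 ]
band eye [0.6487 0.126  0.13  ]
```

View pics/t5.png

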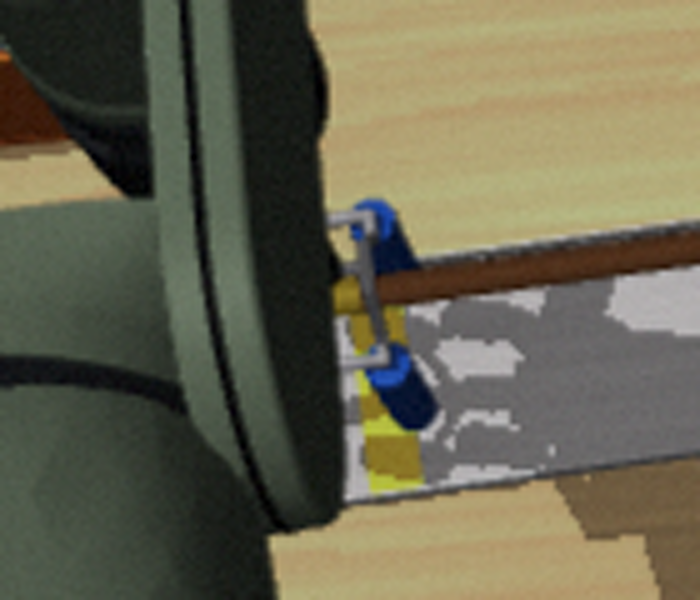

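The top view puts the right candle pair's midpoint at crop (382,292), 22 mm from the band centre, so the offset there is about 0. The side view says +5 mm. I shift 3 mm towards −y and lower onto the bar.

```bash
python3 -m creep '[[-0.15,0,0,0,0,0],[-0.3,0,0.2,0,0,0],[-0.3,0,0.6,0,0,0],[-0.3,0,1.0,0,0,0],[-0.3,0,1.3,0,0,0],[-0.3,0,1.5,0,0,0],[-0.3,0,1.6,0,0,0],[-0.3,0,1.6,0,0,0]]'
python3 -c "
from h import *
plan([.6615,-.110,.1465],3)"
```

```text
time: 9.12
position: [0.6488, 0.1309, 0.1484]
tool_rot: [-3.142, -0.0, 1.622]
contact_force: [0.1, 0.4, -2.4]
width: 0.103
shift [-24.12   0.03   0.19] turn [-0.   -0.   -0.05] | t 9.12 pos [0.6488 0.1309 0.1484] yaw_y 2.9 F [ 0.1  0.4 -2.4] w 0.103 j [0.07 0.43 1.37 0.   1.34 0.02]
```

Continue down in 1 mm steps, watching the force for contact.

```bash
for i in 1 2 3; do python3 -m creep '[[0,0,0.1,0,0,0],[0,0,0.1,0,0,0],[0,0,0.1,0,0,0]]' | egrep 'pos|force'; done
```

```text
position: [0.6488, 0.1309, 0.1474]
contact_force: [0.0, 0.6, -2.3]
position: [0.6488, 0.1309, 0.1464]
contact_force: [0.7, -0.0, -2.8]
position: [0.649, 0.1309, 0.1463]
contact_force: [-2.1, -0.9, 4.5]
```

Contact came at 0.1464, against a predicted 0.1465, so the carrier is seated. I ease off 0.4 mm and slide along the bar.

```bash
python3 -m creep '[[0,0,-0.04,0,0,0],[-0.3,0,-0.04,0,0,0],[-1,0,-0.04,0,0,0],[-2,0,-0.04,0,0,0],[-3.1,0,-0.04,0,0,0],[-4.2,0,-0.04,0,0,0],[-5.2,0,-0.04,0,0,0],[-5.8,0,-0.04,0,0,0],[-6,0,-0.04,0,0,0],[-6,0,-0.04,0,0,0]]' | egrep 'time|pos|force'
python3 -m creep '[[-0.3,0,0,0,0,0],[-1,0,0,0,0,0],[-2,0,0,0,0,0],[-3.1,0,0,0,0,0],[-4.2,0,0,0,0,0],[-5.2,0,0,0,0,0],[-5.8,0,0,0,0,0],[-6,0,0,0,0,0],[-6,0,0,0,0,0]]' | egrep 'time|pos|force'
```

```text
time: 11.5
position: [0.6522, 0.07, 0.1463]
contact_force: [-0.1, 3.7, 5.7]
time: 12.62
position: [0.655, 0.0102, 0.1463]
contact_force: [0.1, 4.0, 6.0]
```

```bash
python3 -m creep '[[-0.3,0,-0.03,0,0,0],[-1,0,-0.03,0,0,0],[-2,0,-0.03,0,0,0],[-3.1,0,-0.03,0,0,0],[-4.2,0,-0.03,0,0,0],[-5.2,0,-0.03,0,0,0],[-5.8,0,-0.03,0,0,0],[-6,0,-0.03,0,0,0],[-6,0,-0.03,0,0,0]]' | egrep 'time|pos|force'
python3 -m creep '[[-0.3,0,0,0,0,0],[-1,0,0,0,0,0],[-2,0,0,0,0,0],[-3,0,0,0,0,0],[-4,0,0,0,0,0],[-4.8,0,0,0,0,0],[-5.2,0,0,0,0,0],[-5.3,0,0,0,0,0],[-5.3,0,0,0,0,0]]' | egrep 'time|pos|force'
python3 - <<'E'
from h import *
s=r.read_camera("side");t=r.read_camera("top");cv2.imwrite("pics/s6f.png",s);cv2.imwrite("pics/t6f.png",t)
a=np.hstack([cv2.resize(s[90:190,200:290],(400,444),interpolation=2),cv2.resize(t[90:190,260:350],(400,444),interpolation=2)]);cv2.imwrite("pics/st6.png",a)
E
```

```text
time: 13.75
position: [0.6576, -0.0497, 0.1463]
contact_force: [-1.5, 4.2, 6.0]
time: 14.88
position: [0.6601, -0.1022, 0.1463]
contact_force: [-0.2, 5.1, 6.2]
```

View pics/st6.png

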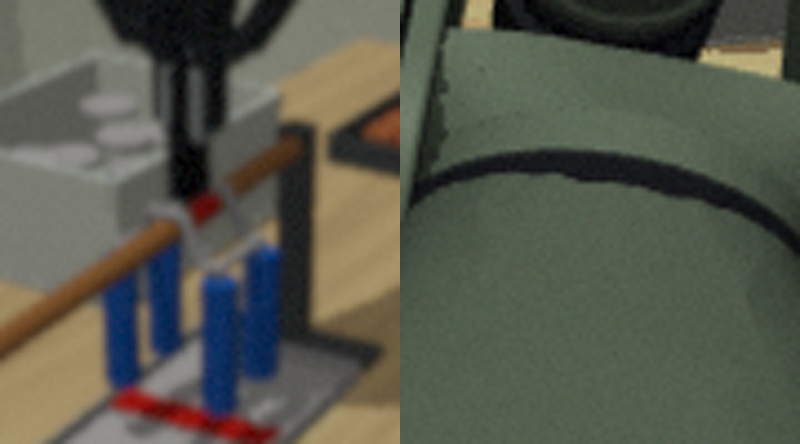

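The left half (side view) shows the carrier seated on the bar with the red band between its hooks at about (205,205). The candle bottoms are at (123,385), (167,352), (220,410) and (262,375). The top view is blocked by the arm. I compute the offset from the side view.

Run:
```python
from h import *
P=[(123,385),(167,352),(220,410),(262,375)];k=400/90
w=np.array([onz("side",x/k+200,(y-5)/k+90,.036) for x,y in P]);print(w.round(4),w.mean(0).round(4))
T=[(163,245),(222,283),(263,248)]
w=np.array([onz("side",x/k+200,y/k+90,.110) for x,y in T]);print(w.round(4),"centre",((w[0]+w[1])/2).round(4))
for b in [(245.23,135.5),(245.2,136.3)]: print("band",onz("side",*b,.1335).round(4),onz("side",*b,.13).round(4))
s0=cv2.imread("pics/side0.png");s=cv2.imread("pics/s6f.png")
for im in(s0,s):
    for c in("red","blue"):
        for b in blobs(im,c,(215,100,275,195)): print(c,*b)
```

```text
[[ 0.6888 -0.0766  0.036 ]
 [ 0.6903 -0.1217  0.036 ]
 [ 0.6295 -0.0812  0.036 ]
 [ 0.631  -0.1268  0.036 ]] [ 0.6599 -0.1016  0.036 ]
[[ 0.6765 -0.0994  0.11  ]
 [ 0.6253 -0.0764  0.11  ]
 [ 0.6301 -0.1245  0.11  ]] centre [ 0.6509 -0.0879  0.11  ]
band [ 0.6605 -0.1117  0.1335] [ 0.6651 -0.1188  0.13  ]
band [ 0.6579 -0.1077  0.1335] [ 0.6625 -0.1147  0.13  ]
red [242 133] [7, 6, 22] [245.23 135.5 ]
red [227 179] [21, 7, 60] [236.77 182.08]
red [249 185] [12, 5, 36] [254.39 186.94]
red [227 178] [9, 5, 25] [230.76 180.28]
red [237 181] [10, 5, 30] [241.5  183.47]
red [249 184] [8, 5, 23] [252.26 186.09]
blue [233 146] [8, 24, 131] [236.69 157.34]
blue [246 146] [18, 37, 450] [253.88 163.77]
blue [224 152] [7, 25, 134] [227.05 164.  ]
```

Both sources put the carrier at y = −0.102 and the red band at about −0.108 to −0.110. I slide 6 mm more, ease the pressure, and open.

```bash
python3 -m creep '[[-0.2,0,-0.02,0,0,0],[-0.4,0,-0.04,0,0,0],[-0.6,0,-0.05,0,0,0],[-0.65,0,-0.05,0,0,0],[-0.65,0,-0.08,0,0,0],[-0.65,0,-0.08,0,0,0]]' | egrep 'time|pos|force'
python3 -m creep '[[0,0,0,0,0,0],[0,0,0,0,0,0],[0,0,0,0,0,0],[0,0,0,0,0,0],[0,0,0,0,0,0],[0,0,0,0,0,0],[0,0,0,0,0,0],[0,0,0,0,0,0]]' -1
python3 -m creep '[[0,0,-0.5,0,0,0],[0,0,-2,0,0,0],[0,0,-4,0,0,0],[0,0,-7,0,0,0],[0,0,-10,0,0,0],[0,0,-13,0,0,0],[0,-4,-15,0,0,0],[0,-9,-15,0,0,0],[0,-14,-15,0,0,0],[0,-19,-15,0,0,0]]'
python3 -m creep '[[0,-5,0,0,0,0],[6,-8,0,0,0,0],[12,-8,0,0,0,0],[18,-8,0,0,0,0],[24,-8,0,0,0,0],[30,-8,0,0,0,0],[34,-8,0,0,0,0],[34,-8,0,0,0,0]]'
python3 - <<'E'
from h import *
s=r.read_camera("side");t=r.read_camera("top");cv2.imwrite("pics/s7f.png",s);cv2.imwrite("pics/t7f.png",t)
a=np.hstack([cv2.resize(s[90:190,200:290],(400,444),interpolation=2),cv2.resize(t[90:190,250:340],(400,444),interpolation=2)]);cv2.imwrite("pics/st7.png",a)
plan([.66,-.108,.3],3)
for n,im,roi in(("side",s,(215,100,275,195)),("top",t,(255,100,335,190))):
  for c in("red","blue","blk"):
    for b in blobs(im,c,roi,*(BLK if c=="blk" else ())): print(n,c,*b)
E
```

```text
time: 15.72
position: [0.6604, -0.1086, 0.1463]
contact_force: [-1.2, 2.9, 3.8]
time: 16.73
position: [0.6611, -0.1083, 0.1469]
tool_rot: [3.142, 0.0, 1.622]
contact_force: [-0.1, -0.4, -0.2]
width: 1.0
time: 17.98
position: [0.4703, -0.1183, 0.2991]
tool_rot: [3.139, 0.002, 1.623]
contact_force: [-0.2, 0.7, 0.8]
width: 0.999
time: 18.98
position: [0.3737, 0.2197, 0.2987]
tool_rot: [3.139, -0.001, 1.628]
contact_force: [0.4, -0.0, 0.3]
width: 1.001
shift [-34.    26.84  -0.13] turn [0.11 0.01 0.01] | t 19.07 pos [0.3742 0.2174 0.2981] yaw_y 3.0 F [-0.3  0.2 -0.6] w 0.999 j [ 0.33 -0.17  1.73 -0.    1.58  0.27]
side red [227 178] [8, 5, 22] [230.59 180.23]
side red [236 181] [22, 8, 61] [246.   184.56]
side blue [235 145] [7, 23, 128] [238.04 155.87]
side blue [247 144] [18, 38, 441] [255.08 162.44]
side blue [225 151] [7, 24, 139] [228.43 162.81]
side blk [260 100] [9, 7, 47] [263.32 102.34]
side blk [240 116] [9, 18, 134] [243.72 124.74]
side blk [263 120] [8, 47, 203] [266.62 143.53]
top red [288 145] [7, 4, 17] [290.65 146.71]
top red [289 159] [8, 5, 28] [292.86 160.32]
top red [289 170] [10, 3, 21] [292.71 171.14]
top blue [300 118] [8, 6, 18] [304.67 120.06]
top blue [276 120] [8, 12, 47] [279.13 125.91]
top blue [303 146] [9, 12, 59] [306.9 152. ]
top blue [280 148] [11, 17, 78] [283.73 155.5 ]
top blue [299 155] [3, 5, 8] [300.12 156.75]
top blk [290 121] [16, 14, 178] [297.3  127.42]
top blk [278 129] [5, 3, 12] [280.33 130.17]
top blk [300 151] [10, 12, 66] [303.76 157.24]
top blk [280 155] [11, 10, 59] [284.47 160.22]
```

Run:
```python
from h import *
print("block",*tri(ray("side",243.72,124.74),ray("top",297.3,127.42)))
print("block@.162",onz("top",297.3,127.42,.162).round(4),onz("side",243.72,124.74,.162).round(4))
print("band@.13",onz("top",295.79,131.87,.13).round(4),"@.1335",onz("top",295.79,131.87,.1335).round(4),onz("side",245.23,135.5,.1335).round(4))
s=cv2.imread("pics/s7f.png");t=cv2.imread("pics/t7f.png")
for n,im,roi in(("side",s,(290,130,370,230)),("top",t,(280,200,360,280))):
    for b in blobs(im,"green",roi): print(n,"green",*b)
```

```text
block [ 0.66093797 -0.10726457  0.16106643] 0.0009687402397768829
block@.162 [ 0.6601 -0.1073  0.162 ] [ 0.6602 -0.1053  0.162 ]
band@.13 [ 0.6627 -0.108   0.13  ] @.1335 [ 0.6615 -0.1075  0.1335] [ 0.6605 -0.1117  0.1335]
side green [338 175] [14, 39, 260] [343.99 196.4 ]
side green [312 179] [12, 30, 247] [316.96 192.58]
top green [320 220] [10, 7, 26] [325.23 221.81]
top green [297 226] [10, 11, 60] [300.72 230.93]
top green [320 226] [5, 4, 14] [322.36 227.21]
top green [324 248] [9, 5, 20] [328.25 250.4 ]
top green [330 248] [9, 10, 35] [334.91 253.51]
top green [305 255] [13, 9, 69] [309.9  259.51]
```

View pics/st7.png

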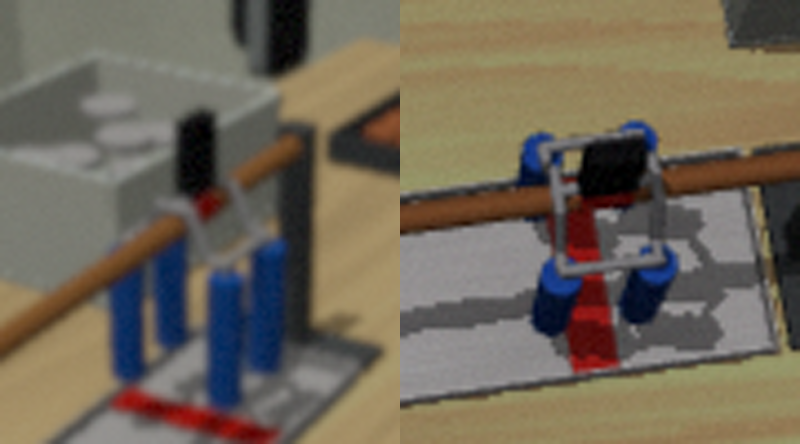

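The last picture shows the blue carrier hanging level with both hooks on the bar. In its top-view half, the hook wires cross the bar at about x 560 and 652 (mid 606), against the band centre at 603, so it is within about 1–2 mm. The green blobs are unmoved. I check stillness, then hand in.

```bash
python3 -m creep '[[0,0,0,0,0,0],[0,0,0,0,0,0],[0,0,0,0,0,0],[0,0,0,0,0,0],[0,0,0,0,0,0],[0,0,0,0,0,0],[0,0,0,0,0,0],[0,0,0,0,0,0]]'
python3 - <<'E'
from h import *
for n,roi in(("side",(215,105,258,160)),("top",(285,115,312,140))):
    for b in blobs(r.read_camera(n),"blk",roi,*BLK): print(n,*b)
r.sign_off()
E
```

```text
time: 20.08
position: [0.3739, 0.2174, 0.2969]
tool_rot: [-3.142, 0.0, 1.622]
contact_force: [-0.3, -1.1, -0.0]
width: 1.001
side [240 116] [9, 18, 136] [243.65 124.69]
top [290 121] [16, 14, 177] [297.25 127.42]
the job is handed in; nothing more can be done
```

The blue carrier is hanging on the red band with the gripper clear of it, and the job was handed in at about 20 s. I gripped it by its block, hooked it over the bar at the yellow band and slid it about 240 mm along the bar under light contact. I then released it and backed the arm away.

**Seating:** Contact with the bar came at a tool height of 146.4 mm, against 146.5 mm predicted. It held at 146.3 mm through the whole slide, so the carrier stayed on the rail.

**Centring:** Using both cameras, the block is at y −0.107 and the red band at −0.108. The top view shows it centred to within 1–2 mm.

**Disagreement:** The side view alone suggests it sits up to about 5 mm short of the band centre, and it showed the same difference at the yellow band. I trusted the top view and the combined position. At the yellow band I split the difference and shifted 3 mm, so it was hooked on within a few millimetres of that band's centre.

**Stillness:** After a further second the block's image had moved less than 0.1 px.

**Green carrier:** It is unmoved to within about 0.5 px.

**Grip:** The pads held only about the upper 17 mm of the block, higher than planned, but it did not slip noticeably.

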